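# Cap the fertiliser doser with its quick-thread filler cap

## Task

The fertiliser doser has been filled: set its orange filler cap level on the neck, turn it gently backward (counter-clockwise from above) until you feel that its lugs have dropped in past the thread starts, then screw it forward (clockwise) until it is fully home and stays down on the rubber seal by itself. The plastic threads break if they are forced, so press and turn lightly, and leave the seedling, the feed bottle and the measuring cup where they stand.

Things in the scene. Friction and masses are not known exactly. Their poses are not given: they have to be found in the camera images.
- tank: Green doser tank, 140 mm across, 113 mm high, fixed to the bench; 4 feet reach 93 mm from its axis (6 mm thick), two capped spigots stick out at -x, 45 mm up, to 95 mm. Origin: centre of underside, z up. The grey filler neck (48 mm) rises from its top. The neck was clocked at random when fitted: the tank's yaw says nothing of where its threads start.
- neck_seal (a point): On the neck's axis, level with the top of the unsquashed black rubber sealing ring on its rim, 140 mm above the bench, z up. Ring: outer 48, inner 37 mm; it gives 1 mm per 4 N, 4 mm at most. Height of cap_mid above this point: riding on the threads 11 mm (beside a stop) to 14.7 mm (at a start, or on top of a stop); dropped in, on the free seal 6.5 mm; fully home about 4 mm.
- neck_threads (a point): On the neck's axis, 12 mm below neck_seal. Round the neck 3 equal right-hand threads, outer diameter 58 mm, 3.5 mm thick, each 78 degrees long: from its start clockwise (seen from above) it sinks 3.7 mm in 58 degrees, runs level for 20 and ends at an upright stop 7 degrees wide, as high as the thread's start; then an open gap of 35 degrees to the next start. They break when loaded over 40 N.
- cap_mid (a point): Orange filler cap lying right way up, 67 mm in diameter, 45 mm high, about 70 g. This point: on its axis half-way up, 22.5 mm above the skirt's lower edge; z up, x along the grip bar. The skirt with its flat top is 19 mm high. Bore 60 mm, 16 mm deep, with 3 lugs 3.5 mm thick, 16 degrees wide, 120 degrees apart (one at +x), 1 to 4.5 mm above the lower edge; 1 mm play round the threads.
- cap_bar (a point): Middle of the cap's grip bar, on its axis 9 mm above cap_mid; bar 52 mm long (x), 14 mm wide (y), 26 mm high, standing on the cap's flat top.
- cap_lugs (a point): On the cap's axis, mid-height of the lugs, 19.75 mm below cap_mid. Lugs on top of a thread cannot pass its stop clockwise; counter-clockwise they climb and drop off its start into the gap (from on top of a stop they first fall 3.7 mm on to the thread). From the gap clockwise they run under the thread: home about 60 degrees after the drop, stop met at about 78. Home, friction holds it.
- seedling_mid (a point): Bystander, loose: seedling in a white pot 64 mm across and 68 mm high, leaves to about 120 mm; this point is on the pot's axis, 34 mm up.
- bottle_mid (a point): Bystander, loose: blue feed bottle 60 mm across, 150 mm high; this point is on its axis, 75 mm up.
- mcup_mid (a point): Bystander, loose: white measuring cup 68 mm across, 75 mm high; this point is on its axis, 37.5 mm up.
Mind the look-alikes: they are no part of the job. Leave any red or turquoise look-alike of the part that bears cap_mid alone.

How it is judged (in metres and radians):
On the way, in this order (a step that is already met when the one before it is completed fails the run):
1. the cap is lowered level over the neck, down to the threads (z of cap_mid in the frame of neck_seal below 0.0165 m and horizontal distance between cap_mid and neck_seal below 0.004 m and angle between cap_mid's own z axis and vertical below 0.1 rad).
2. its lugs have dropped past the thread starts (z of cap_mid in the frame of neck_seal below 0.0083 m and horizontal distance between cap_mid and neck_seal below 0.004 m and angle between cap_mid's own z axis and vertical below 0.08 rad), for 0.1 s.
At the end, for the whole second after the job is handed in: The cap is screwed home: its mid point is less than 4.9 mm above the seal point (seal squashed by at least 1.6 mm), within 3 mm of the neck's axis, tilted less than 0.05 rad, at rest and released (z of cap_mid in the frame of neck_seal below 0.0049 m and horizontal distance between cap_mid and neck_seal below 0.003 m and angle between cap_mid's own z axis and vertical below 0.05 rad and linear speed of cap below 0.01 m/s); the robot touches nothing.
It fails at once if the cap and the doser's threads or seal press on each other with more than 40 N (contact force between cap and tank above 40 N).
It fails at once if the seedling is moved more than 20 mm (distance of seedling_mid from where it was at the start of the episode above 0.02 m).
It fails at once if the feed bottle is moved more than 20 mm (distance of bottle_mid from where it was at the start of the episode above 0.02 m).
It fails at once if the measuring cup is moved more than 20 mm (distance of mcup_mid from where it was at the start of the episode above 0.02 m).
It also fails if it takes over 58 s, if anything falls off the work surface, if the arm or the gripper's body presses on something with over 40 N, if the wrist force passes 120 N, or if a joint passes its speed limit or range.

## Robot

A 6-joint arm with a two-finger parallel gripper is mounted at the origin on the work surface. World frame = base frame: x ahead of the robot, y to its left, z up, the work surface at z = 0. Lengths are in mm, angles in rad, forces in N, time in s.
With the tool pointing down it reaches from about 275 to 825 mm from the base axis. Payload 5.2 kg.
Tool frame: the origin (TCP) lies at the very end of the fingers, on their centre line; the grasp point (between the pads) lies 19 mm behind it; z points along the fingers, y is the line along which they close (so a half turn about z gives the same grasp; the last joint's range is limited). The gripper opens to 93 mm and grips with 3 to 60 N. Pads are 15 mm wide; open, the fingers measure 128 mm over their backs; the gripper's body (75 mm by 188 mm) begins 65 mm behind the grasp point.
Start: joints at [-1.5, 0.259, 1.535, -0, 1.348, -0.203], TCP at [148.736, -529.511, 218.653] pointing down, gripper open.
Joint ranges: [-3.14, 3.14], [-0.91, 2.08], [0.19, 2.58], [-1.22, 4.36], [0.22, 2.71], [-3.12, 3.12]. Speed limits (rad/s): [2.57, 2.57, 3.14, 3.14, 3.14, 3.14].

## Interface

Orientations are given as [roll, pitch, yaw] about the fixed x, y, z axes, in that order (R = Rz(yaw) Ry(pitch) Rx(roll)).
In Python, from bench import robot gives the robot as it stands. The module is installed in compiled form; this text tells all that it offers. Calls block until the motion is done:
- robot.move_ptp(position, orientation): joint-space move of the TCP to a pose.
- robot.move_linear(position, ori=None, speed=150, f_stop=None): straight line of the TCP; ori=None keeps the orientation; speed is the mean speed in mm/s. With f_stop (N) it stops when the force on the tool has changed by that much, and returns True; else False.
- robot.move_j(angles): joint-space move.
- robot.move_gripper(opening): opening from 0.0 (shut) to 1.0 (fully open); the grip force is fixed at half the most; returns when the fingers have stopped.
- robot.sleep(seconds).
- robot.inverse_kinematics(position, orientation): joint angles nearest the present ones, or None.
- robot.get_image(name): name is "side" or "top"; returns a dict with "img" (384x512x3 uint8, blue, green, red), "fovy" (degrees; the focal length in pixels is half the picture's height over the tangent of half this angle, whatever the lens; pixels are square), "cx", "cy" (the principal point, pixels), "eye" and "orientation" of the camera in the world. Camera axes: x right, y down, z forward; pixel columns grow to the right and rows downward; lengths in mm; the calibration is good to about 2 mm. A picture is of the moment at which its call begins. There is no depth.
A pose or a line that the arm cannot do raises robot.MotionError and nothing moves.
- robot.hand_in(): hands the job in; it is judged then, once.
Readings, each from a call of its own:
- robot.current_t(): time.
- robot.current_qpos(): joint angles.
- robot.current_joint_vel(): joint speeds.
- robot.current_joint_efforts(): joint torques, N m.
- robot.current_tcp_pos(): TCP position.
- robot.current_eef_rot(): TCP orientation.
- robot.current_contact_force(): force on the tool from outside, world axes, zero at the start.
- robot.current_ft_torque(): the same for the moment, N m.
- robot.current_gripper_width(): opening from 0.0 (shut) to 1.0 (fully open).
- robot.current_finger_force(): force on a finger pad.
Only numpy, scipy, OpenCV 4.12 (cv2) and the standard library are available. Lean on these libraries where they do the work, as an engineer would, in place of code of your own. Each camera call takes 0.05 s, during which the arm holds its last target. There are 200 camera calls.

## Working session

There is one attempt and no reset: what is moved stays moved. The work goes in short steps, each a Python script; the robot and the scene stay as the last script left them, time stands still between calls to the robot, and variables do not carry over. Pictures are saved under pics/ and viewed, at most 10 in all, crops included, and the job is handed in when it is done.

```bash
mkdir -p pics
python3 - <<'E'
from bench import robot
import cv2
for n in("top","side"):
    d=robot.get_image(n); cv2.imwrite(f"pics/{n}0.png",d["img"]); print({k:v for k,v in d.items() if k!="img"})
print(robot.current_t(),robot.current_eef_rot())
E
```

```text
{'fovy': 46.96972776389135, 'cx': 248.89225613411816, 'cy': 180.4659805623176, 'eye': array([ 532.78963108,  -18.42117987, 1188.92979997]), 'orientation': array([-3.05389339, -0.01015894, -1.55815281])}
{'fovy': 57.65389095669893, 'cx': 258.75901980089463, 'cy': 191.37950820642388, 'eye': array([572.29393046, 572.8267511 , 460.21866285]), 'orientation': array([-2.0721915 ,  0.01709278, -3.0588209 ])}
0.1 [-3.14001308e+00 -2.98213913e-04  2.73813994e-01]
```

View pics/top0.png

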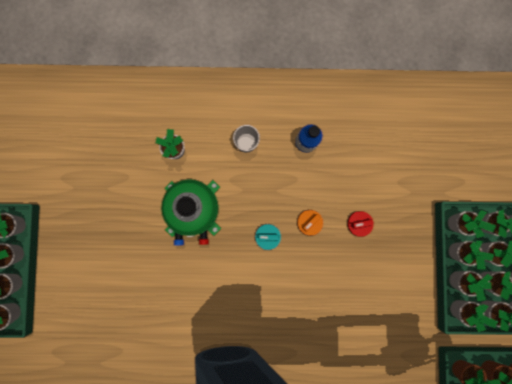

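View pics/side0.png

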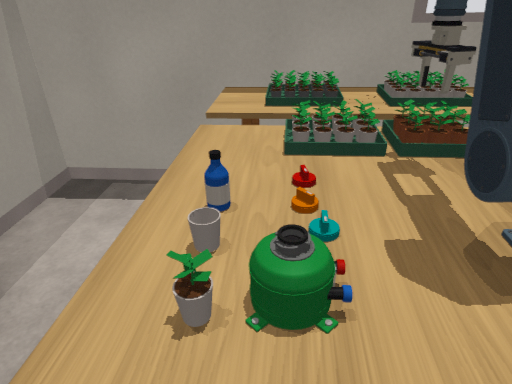

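The top view shows the neck at about (187,206), the orange cap at (310,223) with its bar running up to the right, a red look-alike at (360,223) and a turquoise one at (267,237). The seedling, cup and bottle are further up, at row 140. I'll enlarge the cap and the neck.

Run:
```python
import cv2,numpy as np
a=cv2.imread("pics/top0.png"); b=cv2.imread("pics/side0.png")
c=lambda im,x,y,w,h:cv2.resize(im[y:y+h,x:x+w],(400,300),interpolation=cv2.INTER_CUBIC)
cv2.imwrite("pics/crop0.png",np.vstack([np.hstack([c(a,285,200,48,36),c(a,153,176,80,60)]),np.hstack([c(b,281,180,48,36),c(b,260,215,64,48)])]))
```

```text
(no output)
```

View pics/crop0.png

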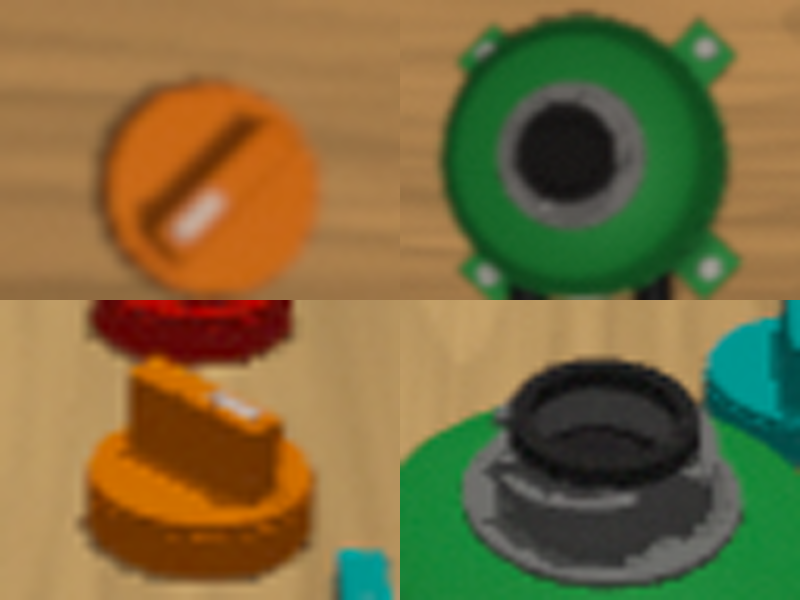

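The crops show the cap's disc centred near top pixel (310,222). Its bar runs at roughly 45°, with a white mark near one end. The black ring is about 20.4 px across, which fits 48 mm at a height of 140 mm, and is centred near (185.5,205.7). Next I'll turn these into positions.

```bash
cat > h.py <<'E'
import numpy as np,cv2
from bench import robot
from scipy.spatial.transform import Rotation as R
CAM={"top":(46.96972776389135,248.89225613411816,180.4659805623176,[532.78963108,-18.42117987,1188.92979997],[-3.05389339,-0.01015894,-1.55815281]),
"side":(57.65389095669893,258.75901980089463,191.37950820642388,[572.29393046,572.8267511,460.21866285],[-2.0721915,0.01709278,-3.0588209])}
def ray(cam,u,v,z):
    fo,cx,cy,e,o=CAM[cam]; f=192/np.tan(np.radians(fo/2))
    d=R.from_euler("xyz",o).apply([(u-cx)/f,(v-cy)/f,1]); e=np.array(e)
    return e+d*(z-e[2])/d[2]
def blob(img,lo,hi,near,box=30):
    u,v=near; m=cv2.inRange(cv2.cvtColor(img,cv2.COLOR_BGR2HSV),lo,hi)
    k=np.zeros_like(m); k[v-box:v+box,u-box:u+box]=m[v-box:v+box,u-box:u+box]
    return cv2.findNonZero(k)
E
python3 - <<'E'
from h import *
np.set_printoptions(precision=1,suppress=True)
a=cv2.imread("pics/top0.png"); b=cv2.imread("pics/side0.png")
p=blob(a,(5,170,90),(16,255,255),(310,223),20); (c,r)=cv2.minEnclosingCircle(p)
print("cap",c,r,ray("top",*c,15))
q=blob(a,(0,0,0),(179,255,45),(187,206),14); c,r=cv2.minEnclosingCircle(q)
print("ring",c,r,ray("top",*c,140), ray("top",185.5,205.7,140))
print("side ring",ray("side",260+204/6.25*64/64-.5,215+118/6.25-.5,140))
print("side ring ends",ray("side",260+108/6.25-.5,215+118/6.25-.5,140),ray("side",260+300/6.25-.5,215+118/6.25-.5,140))
L=ray("side",281+145/8.333-.5,180+63/8.333-.5,45);Rr=ray("side",281+272/8.333-.5,180+123/8.333-.5,45)
print("bar side",L,Rr,(L+Rr)/2,np.degrees(np.arctan2(*(L-Rr)[1::-1])),np.linalg.norm(L-Rr))
A=ray("top",285+150/8.333-.5,200+222/8.333-.5,19);B=ray("top",285+262/8.333-.5,200+115/8.333-.5,19)
print("bar top",A,B,np.degrees(np.arctan2(*(B-A)[1::-1])),np.linalg.norm(A-B))
print("others",ray("top",171,150,0),ray("top",245,142,40),ray("top",308,143,40))
E
```

```text
cap (309.5, 222.35714721679688) 13.419925689697266 [ 527. -191.   15.]
ring (186.0, 206.3333282470703) 9.803730010986328 [561.7 120.2 140. ] [563.1 121.4 140. ]
side ring [562.7 124.3 140. ]
side ring ends [586.6 125.7 140. ] [538.8 122.9 140. ]
bar side [ 545.2 -209.3   45. ] [ 508.9 -174.    45. ] [ 527.1 -191.6   45. ] -44.31197179221816 50.65044161921902
bar top [ 516.8 -171.9   19. ] [ 551.  -207.4   19. ] -46.06086663319934 49.330215363217846
others [717.6 183.2   0. ] [735.4 -17.3  40. ] [ 735.1 -183.2   40. ]
```

The two views agree. The cap is at (527,-191) with the bar at yaw -45° and a measured length of about 50 mm (52 given). The neck is at about (562.5,122.5). Now I'll grasp the cap and hover over the neck.

Run:
```python
from h import *
np.set_printoptions(precision=2,suppress=True)
o=[np.pi,0,-np.pi/4]
robot.move_ptp([527,-191,110],o)
robot.move_linear([527,-191,22],speed=100,f_stop=8)
print(robot.current_tcp_pos()); 
robot.move_gripper(0.0); print(robot.current_gripper_width()*93,robot.current_finger_force())
f0=robot.current_contact_force()
robot.move_linear([527,-191,215],speed=200)
print(robot.current_contact_force(),f0)
robot.move_ptp([562.5,122.5,195],o)
print(robot.current_tcp_pos(),robot.current_eef_rot(),robot.current_qpos(),robot.current_contact_force(),robot.current_t())
im=[robot.get_image(n)["img"] for n in("top","side")]
cv2.imwrite("pics/top1.png",im[0]);cv2.imwrite("pics/side1.png",im[1])
c=lambda im,x,y,w,h:cv2.resize(im[y:y+h,x:x+w],(400,600),interpolation=cv2.INTER_CUBIC)
cv2.imwrite("pics/crop1.png",np.hstack([c(im[0],150,160,72,108),c(im[1],260,175,64,96)]))
```

```text
[ 527.49 -191.33   22.57]
13.538090709019864 29.9998739361763
[-0.43  0.85 -1.21] [ 0.34 -0.81 -0.05]
[562.72 121.46 194.79] [ 3.14 -0.   -0.79] [ 0.02  0.32  1.51 -0.    1.31  2.38] [ 0.81 -0.12 -1.15] 6.5333
```

View pics/crop1.png

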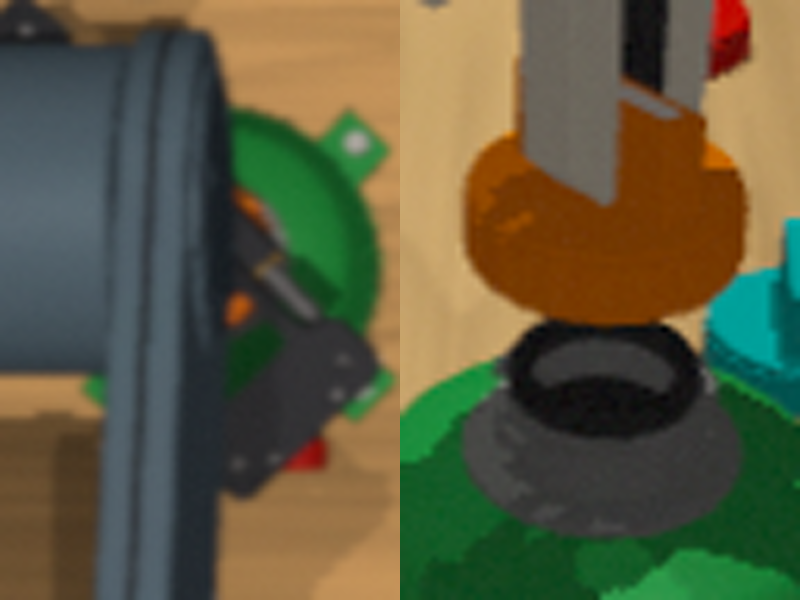

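The side crop shows the held cap level. Its skirt spans crop columns 464–747 with the lowest edge at row 325, and the ring spans columns 509–702. I'll compare these with the projected circles to get the offset between cap and neck.

```bash
cat >> h.py <<'E'
def proj(cam,P):
    fo,cx,cy,e,o=CAM[cam]; f=192/np.tan(np.radians(fo/2))
    p=R.from_euler("xyz",o).inv().apply(np.asarray(P)-e); return np.c_[cx+f*p[:,0]/p[:,2],cy+f*p[:,1]/p[:,2]]
def circ(x,y,z,r):
    t=np.linspace(0,2*np.pi,361); return np.c_[x+r*np.cos(t),y+r*np.sin(t),0*t+z]
E
python3 - <<'E'
from h import *
from scipy.optimize import least_squares as ls
side=lambda x,y,z,r:proj("side",circ(x,y,z,r))
def ext(P): return P[:,0].min(),P[:,0].max(),P[:,1].min(),P[:,1].max()
b=cv2.imread("pics/side0.png").astype(int); c=cv2.imread("pics/side1.png").astype(int)
# cap from held image: u extents of skirt (z 172..191) and lowest row of lower edge
U=lambda u:260+u/6.25-.5
capm=[U(64),U(347),175+325/6.25-.5]
def fc(p):
    l=side(p[0],p[1],172.2,33.5);t=side(p[0],p[1],191.2,33.5)
    return [min(l[:,0].min(),t[:,0].min())-capm[0],max(l[:,0].max(),t[:,0].max())-capm[1],l[:,1].max()-capm[2]]
s=ls(fc,[562,122]);print("cap",s.x,s.fun)
rm=[U(109),U(302),215+60/6.25-.5]
def fr(p):
    l=side(p[0],p[1],140,24); e=ext(l); return [e[0]-rm[0],e[1]-rm[1],e[2]-rm[2]]
s=ls(fr,[562,122]);print("ring",s.x,s.fun)
u=int(round(U(205)))
print("ring col",[(v,int(b[v,u].sum())) for v in range(219,246)])
print("cap col",[(v,tuple(c[v,u])) for v in range(222,232)])
print("cap row",[(x,int(c[212,x,2])) for x in (*range(267,274),*range(312,320))])
print("ring row",[(x,int(b[233,x].sum())) for x in (*range(272,280),*range(305,313))])
E
```

```text
cap [563.96336196 118.95962681] [ 0.25057481 -0.24705177  0.04732436]
ring [562.39223936 122.54006267] [ 0.03835408 -0.03798125  0.00544354]
ring col [(219, 422), (220, 425), (221, 420), (222, 420), (223, 405), (224, 258), (225, 102), (226, 61), (227, 38), (228, 62), (229, 123), (230, 161), (231, 165), (232, 159), (233, 155), (234, 149), (235, 72), (236, 99), (237, 106), (238, 103), (239, 104), (240, 113), (241, 102), (242, 64), (243, 56), (244, 77), (245, 179)]
cap col [(222, (np.int64(2), np.int64(61), np.int64(122))), (223, (np.int64(2), np.int64(60), np.int64(121))), (224, (np.int64(0), np.int64(56), np.int64(118))), (225, (np.int64(2), np.int64(59), np.int64(122))), (226, (np.int64(2), np.int64(56), np.int64(115))), (227, (np.int64(11), np.int64(27), np.int64(43))), (228, (np.int64(21), np.int64(24), np.int64(22))), (229, (np.int64(42), np.int64(44), np.int64(42))), (230, (np.int64(56), np.int64(58), np.int64(56))), (231, (np.int64(54), np.int64(57), np.int64(56)))]
cap row [(267, 199), (268, 199), (269, 188), (270, 143), (271, 117), (272, 117), (273, 114), (312, 114), (313, 115), (314, 117), (315, 169), (316, 187), (317, 183), (318, 179), (319, 181)]
ring row [(272, 283), (273, 237), (274, 210), (275, 265), (276, 284), (277, 201), (278, 125), (279, 109), (305, 103), (306, 110), (307, 157), (308, 301), (309, 242), (310, 165), (311, 147), (312, 145)]
```

Run:
```python
from h import *
np.set_printoptions(precision=2,suppress=True)
print(robot.current_tcp_pos(),robot.current_t())
a=cv2.imread("pics/top0.png")
g=a[190:222,170:202].sum(2).astype(float)
print(g[::1,15].astype(int),g[16].astype(int))
hsv=cv2.cvtColor(a,cv2.COLOR_BGR2HSV)
w=np.clip((180-g)/110,0,1); yy,xx=np.mgrid[190:222,170:202]; w[(xx-185.8)**2+(yy-206)**2>13**2]=0
c=(w*xx).sum()/w.sum(),(w*yy).sum()/w.sum();print("ring",c,np.sqrt(w.sum()/np.pi),ray("top",*c,140))
# cap: hue area centroid, silhouette
y0,x0=205,292; s=a[y0:y0+36,x0:x0+36].astype(float); 
w=np.clip((s[:,:,2]-s[:,:,0]*1.0-90)/60,0,1);w[hsv[y0:y0+36,x0:x0+36,1]<150]=0
m=cv2.convexHull(cv2.findNonZero((w>.3).astype(np.uint8)));M=cv2.moments(m)
c=M['m10']/M['m00']+x0,M['m01']/M['m00']+y0;print("cap",c,np.sqrt(M['m00']/np.pi)+.5,ray("top",*c,14),proj("top",[[527.5,-191.3,14]]))
```

```text
[562.9  120.98 194.98] 6.6333
[171 194 237 283 294 266 180  94  75  63  58  63  63  71  70  71  69  76
  66  68  68  68  73  62  62  85 151 238 259 265 263 240] [172 188 232 264 266 216 138  86  69  71  64  69  73  73  71  69  68  68
  75  71  68  70  66  66  69 124 219 268 251 267 289 263]
ring (np.float64(185.74948809828513), np.float64(206.2813219861787)) 9.510326350657222 [561.78 120.79 140.  ]
cap (310.37846550612505, 222.3204384268214) 13.328336258339185 [ 527.08 -193.45   14.  ] [[309.57 222.15]]
```

Run:
```python
from h import *
np.set_printoptions(precision=2,suppress=True)
o=[np.pi,0,-np.pi/4]
for _ in range(3): print(robot.current_tcp_pos()); robot.sleep(.1)
robot.move_linear([560.8,123.2,180],ori=o,speed=60); robot.sleep(.2)
P=np.array([robot.current_tcp_pos() for _ in range(1)]);print(P)
robot.sleep(.1);print(robot.current_tcp_pos(),robot.current_eef_rot(),robot.current_contact_force(),robot.current_ft_torque(),robot.current_t())
im=robot.get_image("side")["img"]; cv2.imwrite("pics/side2.png",im)
cv2.imwrite("pics/crop2.png",cv2.resize(im[175:265,250:330],(640,600),interpolation=cv2.INTER_CUBIC))
```

```text
[562.9  120.98 194.98]
[562.82 121.13 195.03]
[562.74 121.49 195.07]
[[561.01 123.25 180.23]]
[560.98 123.23 180.25] [-3.14 -0.   -0.79] [-0.36  0.94 -1.57] [ 0.09 -0.01  0.03] 7.6333
```

View pics/crop2.png

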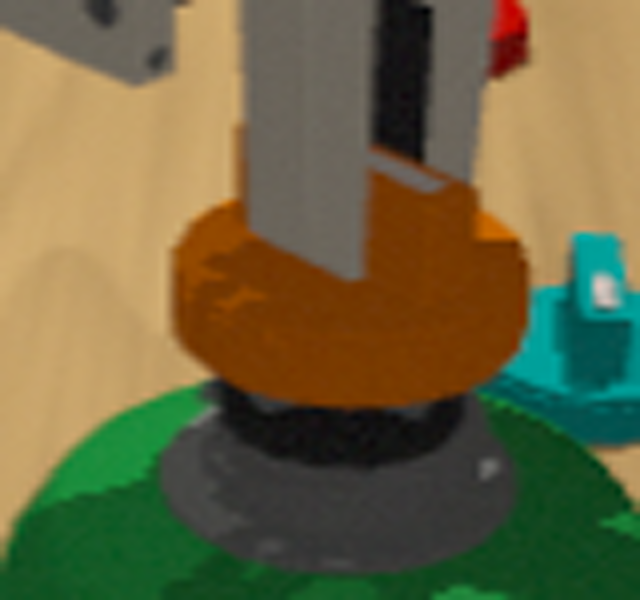

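The cap is now 172–528 wide in the crop with its lowest edge at row 407, and the ring sits below it, about centred. I'll solve for the offset again.

Run:
```python
from h import *
from scipy.optimize import least_squares as ls
c=cv2.imread("pics/side2.png").astype(int)
print([(v,int(c[v,293,2])) for v in range(230,242)])
for r in(209,216): print([(x,int(c[r,x,2])) for x in (*range(267,275),*range(311,320))])
side=lambda x,y,z:proj("side",circ(x,y,z,33.5))
for bot in(235.5,236):
  m=[250+172/8-.5,250+528/8-.5,bot]
  def fc(p):
    l=side(p[0],p[1],157.7);t=side(p[0],p[1],176.7)
    return [min(l[:,0].min(),t[:,0].min())-m[0],max(l[:,0].max(),t[:,0].max())-m[1],l[:,1].max()-m[2]]
  s=ls(fc,[562,122]);print("cap",s.x,s.fun)
```

```text
[(230, 120), (231, 120), (232, 122), (233, 122), (234, 120), (235, 115), (236, 65), (237, 22), (238, 20), (239, 22), (240, 15), (241, 17)]
[(267, 201), (268, 198), (269, 200), (270, 201), (271, 204), (272, 202), (273, 166), (274, 145), (311, 196), (312, 197), (313, 197), (314, 197), (315, 194), (316, 189), (317, 180), (318, 181), (319, 182)]
[(267, 201), (268, 201), (269, 204), (270, 205), (271, 159), (272, 125), (273, 141), (274, 145), (311, 117), (312, 116), (313, 115), (314, 115), (315, 115), (316, 164), (317, 181), (318, 177), (319, 176)]
cap [562.23143615 120.78795568] [ 0.07651433 -0.07545999  0.0137729 ]
cap [562.23668565 122.00303075] [ 0.0316299  -0.03119342  0.00569261]
```

Run:
```python
from h import *
np.set_printoptions(precision=2,suppress=True)
o=[np.pi,0,-np.pi/4]
robot.move_linear([561,123.5,162],ori=o,speed=40)
f0=robot.current_contact_force()
r=robot.move_linear([561,123.5,147],ori=o,speed=12,f_stop=5)
robot.sleep(.15)
print(r,robot.current_tcp_pos(),robot.current_contact_force()-f0,robot.current_ft_torque(),robot.current_eef_rot(),robot.current_t())
```

```text
False [561.41 123.27 147.14] [ 2.63 -4.06  1.79] [-0.61 -0.7  -0.19] [-3.14 -0.   -0.79] 9.8333
```

Run:
```python
from h import *
np.set_printoptions(precision=2,suppress=True)
o=[np.pi,0,-np.pi/4]
f0=np.array([-.36,.94,-1.57])
def st(r=None): print(r,robot.current_tcp_pos(),robot.current_contact_force()-f0,robot.current_ft_torque(),round(robot.current_t(),2))
p=np.array([561.8,122.9,147.0])
robot.move_linear(p,ori=o,speed=20);robot.sleep(.1);st()
for z in(146,145.2,144.6):
    p[2]=z; r=robot.move_linear(p,ori=o,speed=8,f_stop=12);robot.sleep(.1);st(r)
    if r: break
im=robot.get_image("side")["img"]; cv2.imwrite("pics/crop3.png",cv2.resize(im[175:265,250:330],(640,600),interpolation=cv2.INTER_CUBIC))
```

```text
None [561.58 123.1  146.89] [ 1.62 -2.36  3.14] [-0.24 -0.41 -0.16] 10.18
False [561.61 123.08 145.75] [ 2.65 -1.32  1.37] [-0.19 -0.39 -0.1 ] 10.56
False [561.65 123.03 145.21] [ 1.01 -2.01  3.54] [-0.03 -0.12 -0.11] 10.91
False [561.68 123.02 144.79] [ 0.46 -0.69  6.99] [ 0.04  0.1  -0.14] 11.26
```

View pics/crop3.png

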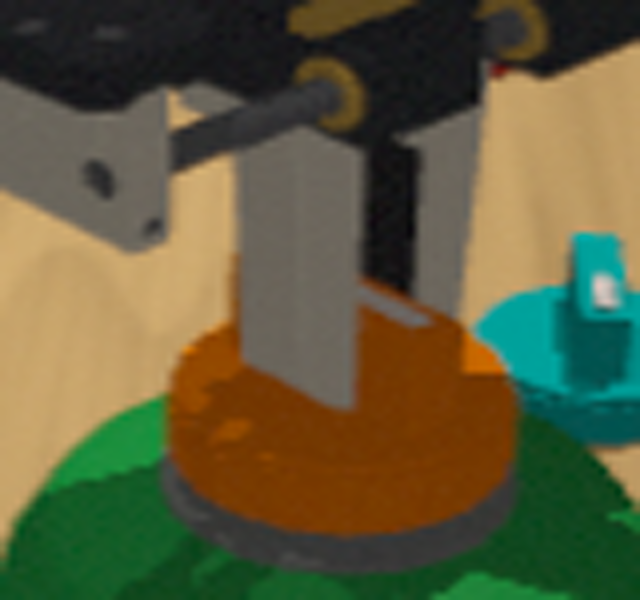

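The cap has dropped in and sits level on the seal: crop bottom edge at row 535, with the grey collar evenly visible. Joint 6 has only 42° of clockwise travel left, so I'll regrip the bar a half turn round.

Run:
```python
from h import *
np.set_printoptions(precision=2,suppress=True)
o=[np.pi,0,-np.pi/4]; o2=[np.pi,0,3*np.pi/4]
def st(r=None): print(r,robot.current_tcp_pos(),robot.current_contact_force(),robot.current_ft_torque(),round(robot.current_t(),2))
robot.move_linear([561.7,123,146.5],ori=o,speed=10)
robot.move_gripper(0.6)
robot.move_linear([562.5,122.2,190],ori=o,speed=120); st()
robot.move_ptp([562.5,122.2,190],o2); robot.sleep(.2)
print(robot.current_qpos()); st()
r=robot.move_linear([562.5,122.2,146.2],ori=o2,speed=60,f_stop=6); robot.sleep(.2); st(r)
robot.move_gripper(0.0); robot.sleep(.1); st(robot.current_gripper_width()*93)
```

```text
None [562.39 122.22 189.89] [-0.55 -0.09 -0.71] [0.09 0.02 0.04] 13.01
[ 0.02  0.32  1.52  0.    1.3  -0.77]
None [562.5  122.22 190.01] [-0.67  0.01 -0.65] [-0.   -0.19  0.01] 15.86
False [562.8  122.23 146.68] [-0.64 -0.26  0.68] [-0.01 -0.19  0.01] 16.94
14.004423919245028 [562.54 122.18 146.2 ] [-0.    0.66 -0.03] [-0.05 -0.16 -0.07] 17.77
```

Run:
```python
from h import *
np.set_printoptions(precision=2,suppress=True)
def st(r=None): print(r,robot.current_tcp_pos(),robot.current_contact_force(),robot.current_ft_torque(),round(robot.current_t(),2))
p=np.array([562.5,122.2,143.9]); y=3*np.pi/4
r=robot.move_linear(p,ori=[np.pi,0,y],speed=8,f_stop=14); robot.sleep(.1); st(r)
for k in range(1,7):
    robot.move_linear(p,ori=[np.pi,0,y-np.radians(10*k)],speed=20,f_stop=12); robot.sleep(.1)
    st((k*10,round(np.degrees(robot.current_eef_rot()[2]),1)))
    F=robot.current_contact_force(); T=robot.current_ft_torque()
    if np.hypot(*F[:2])>10 or abs(F[2])>18 or abs(T[2])>0.8: print("stop"); break
```

```text
False [562.58 122.2  144.67] [-1.52 -0.1   5.74] [-0.09  0.22 -0.1 ] 18.31
(10, np.float64(125.0)) [563.19 122.23 144.87] [0.32 1.35 5.33] [-0.08  0.02 -0.03] 18.73
(20, np.float64(115.0)) [563.32 122.18 144.92] [0.03 0.13 5.39] [-0.08 -0.02 -0.02] 19.16
(30, np.float64(105.0)) [563.35 122.2  144.93] [-0.11 -0.49  6.08] [-0.09  0.03 -0.11] 19.58
(40, np.float64(95.0)) [563.35 122.17 144.88] [-0.77 -0.2   4.91] [-0.06  0.03 -0.03] 20.01
(50, np.float64(85.0)) [563.36 122.19 144.91] [-0.01 -0.9   5.21] [-0.08  0.02 -0.05] 20.43
(60, np.float64(75.0)) [563.37 122.16 144.95] [0.47 0.82 5.42] [-0.09  0.01 -0.01] 20.86
```

Run:
```python
from h import *
np.set_printoptions(precision=2,suppress=True)
def st(r=None): print(r,robot.current_tcp_pos(),robot.current_contact_force(),robot.current_ft_torque(),round(robot.current_t(),2))
p=np.array([562.5,122.2,143.0]); y=3*np.pi/4
r=robot.move_linear(p,ori=[np.pi,0,y-np.radians(60)],speed=8,f_stop=14); robot.sleep(.1); st(r)
for k in range(65,101,5):
    robot.move_linear(p,ori=[np.pi,0,y-np.radians(k)],speed=20,f_stop=12); robot.sleep(.1)
    st((k,round(np.degrees(robot.current_eef_rot()[2]),1)))
    F=robot.current_contact_force(); T=robot.current_ft_torque()
    if np.hypot(*F[:2])>10 or abs(F[2])>18 or abs(T[2])>0.5: print("stop"); break
im=robot.get_image("side")["img"]; cv2.imwrite("pics/crop4.png",cv2.resize(im[175:265,250:330],(640,600),interpolation=cv2.INTER_CUBIC))
```

```text
False [563.4  122.17 144.4 ] [-1.07 -1.46  7.41] [-0.07  0.19 -0.06] 21.23
(65, np.float64(70.0)) [563.52 122.16 144.41] [-1.07 -0.12  6.78] [-0.08  0.12 -0.04] 21.57
(70, np.float64(65.0)) [563.62 122.15 144.44] [ 0.42 -1.07  7.37] [-0.06  0.11 -0.09] 21.93
(75, np.float64(60.0)) [563.63 122.15 144.42] [-0.1   0.11  7.71] [-0.01  0.07 -0.08] 22.27
(80, np.float64(55.1)) [563.61 122.18 144.16] [0.3  0.1  6.44] [ 0.02  0.03 -0.07] 22.62
(85, np.float64(50.1)) [563.53 122.21 144.19] [-0.08 -0.62  6.64] [-0.06  0.01 -0.17] 22.98
(90, np.float64(45.1)) [563.52 122.2  144.11] [1.   0.09 6.31] [-0.02 -0.01 -0.1 ] 23.32
(95, np.float64(40.1)) [563.47 122.23 144.13] [0.64 0.19 6.97] [-0.04  0.13 -0.18] 23.68
(100, np.float64(35.2)) [564.05 122.17 144.15] [ 1.45 -0.38  5.94] [-0.07 -0.28  0.43] 24.02
```

View pics/crop4.png

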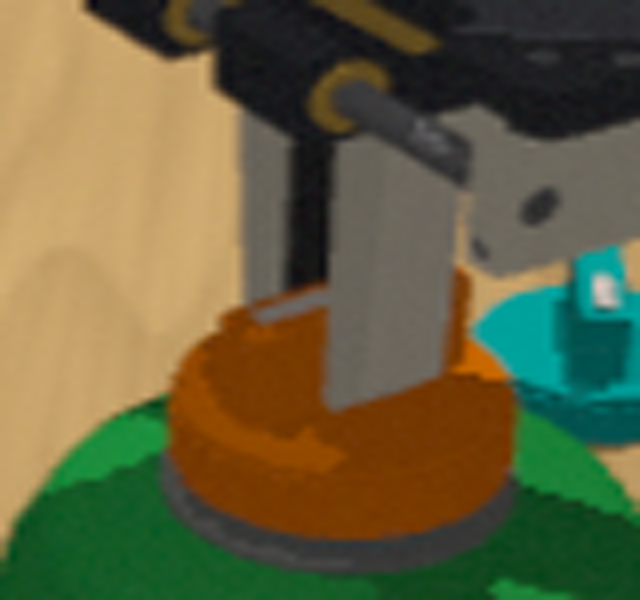

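The torque rose to 0.43 N·m at 100°, so the stop is met, and the cap sits about 2 mm lower and level. Next I'll unload, release, back off and check that it stays down.

Run:
```python
from h import *
np.set_printoptions(precision=2,suppress=True)
def st(r=None): print(r,robot.current_tcp_pos(),robot.current_contact_force(),robot.current_ft_torque(),round(robot.current_t(),2))
y=3*np.pi/4-np.radians(98)
robot.move_linear([563.2,122.2,144.1],ori=[np.pi,0,y],speed=10); robot.sleep(.2); st()
robot.move_gripper(0.6); robot.sleep(.1); st()
robot.move_linear([563.2,122.2,230],ori=[np.pi,0,y],speed=100); robot.sleep(.3); st()
im=robot.get_image("side")["img"]; cv2.imwrite("pics/side5.png",im); cv2.imwrite("pics/crop5.png",cv2.resize(im[175:265,250:330],(640,600),interpolation=cv2.INTER_CUBIC))
```

```text
None [563.91 122.15 144.28] [ 4.32 -0.08  1.17] [-0.08 -0.76  0.09] 24.56
None [563.2 122.2 144.1] [ 0.51  0.52 -1.73] [-0.02  0.01 -0.  ] 25.5
None [563.01 122.18 229.52] [0.5  0.95 0.33] [-0.    0.01  0.03] 26.81
```

View pics/crop5.png

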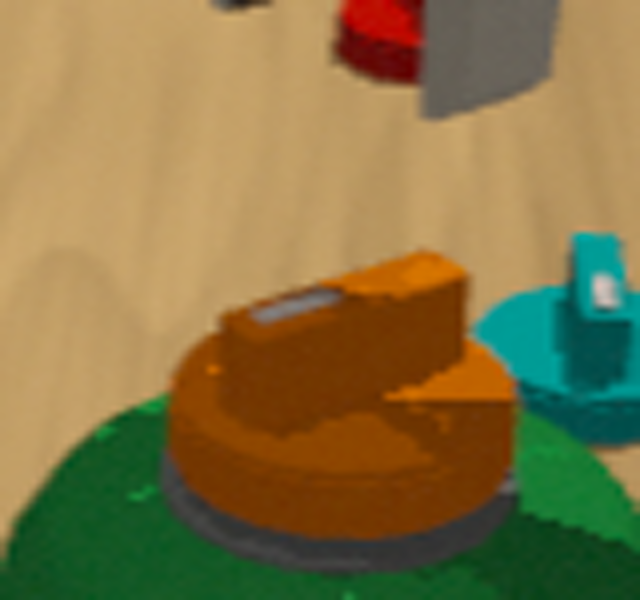

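The released cap stays level, with its bottom edge at crop row 538, the same as when it was pressed. Before release the tool carried only 1 N, so the threads are holding it down.

```bash
python3 -c "
from bench import robot
print(robot.hand_in())"
```

```text
the job is handed in; nothing more can be done
None
```

I screwed the cap clockwise to its stop, it stays down level on the seal by itself, and I handed the job in at about 27 s (no verdict came back); the lugs dropped straight into the gap on lowering, so no backward turn was needed.

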